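Shut the specimen drawer and hold the ball tray under the microscope

TASK

A ceramic test ball has been taken from the specimen drawer and laid in the pocket of its black tray: push the drawer fully shut, then pick the tray up and carry it, without tipping the ball over the pocket rim or touching the microscope, to below the microscope lens. Finish while still holding it there in the gripper, level and still, with the ball centred under the lens and about 10 cm below it; leave the tube rack, the bottle and the slide box where they are.

Things in the scene. Friction and masses are not known exactly. Their poses are not given: they have to be found in the camera images.
- cabinet_drawer0 (a joint): opening of the specimen drawer in m: 0 = fully shut, grows as the drawer comes out towards the robot (up to 0.15; open about 0.07 to 0.12 at the start). It slides easily (about 1 N) and stays where it is left, against a firm stop when shut
- cabinet_drawer0_handle (a point): middle of the drawer's steel bar handle: a level round bar 11 mm thick and 110 mm long along this point's y axis, 44 mm above the bench, standing 35 mm out from the drawer's white front. x axis = direction in which the drawer is pushed shut. The grey cabinet is 220 mm deep, 200 mm wide and 80 mm high, fixed to the bench
- tray_grip (a point): middle of the tray's upright blue grip block (46 mm long along x, 14 mm thick along y, standing from the plate up to 54 mm above the tray's underside); this point is 34 mm above the underside, on the tray's centre line. Axes are the tray's own: x along the tray from grip to pocket, z up. Pinch the block across y from above
- tray_pocket (a point): centre of the ball when it rests in the middle of the pocket: 120 mm along +x from tray_grip and 16.5 mm lower, 17.5 mm above the tray's underside. The pocket is round, 27 mm across inside a thin bright ring and only 3 mm deep, so the ball can shift about 5 mm in it
- tray: black flat plate 180 x 76 x 8 mm (x, y, z), loose, about 0.17 kg with its grip; origin in the middle of its underside, same axes as tray_grip (grip at x = -62 mm, pocket at x = +58 mm)
- ball_center (a point): centre of the loose white ceramic ball, 25 mm across, about 45 g, lying in the tray's pocket
- scope: video microscope on a boom stand, fixed; origin on the bench straight below the lens. An upright white and black tube, about 50 mm across (66 mm at its holder ring, 345 to 371 mm high), with a 72 mm wide black ring light at its lower end and a camera on top, 250 to 485 mm above the bench. A boom at 375 mm height leads along its -y axis to a 28 mm post 270 mm away, on a base plate 220 x 200 x 22 mm; the bench straight below the lens is clear
- lens (a point): middle of the lower face of the objective and its ring light, 250 mm above the bench, looking straight down
- focus (a point): point straight below the lens and 100 mm from it, where the ball's centre should be (150 mm above the bench)
- tube_rack: bystander, loose: white rack of tubes with red, white and blue caps, 66 x 116 mm, 84 mm high; origin in the middle of its underside
- bottle: bystander, loose: amber bottle with black cap, 48 mm across, 85 mm high; origin in the middle of its underside
- slide_box: bystander, loose: flat blue slide box, 85 x 100 mm, 34 mm high; origin in the middle of its underside

How it is judged:
By the outcome, as a careful person would: the job done as asked, in the order asked, and still so for the second after the job is handed in, while the arm keeps its last pose, push and grip.
It also fails if it takes over 59 s, if anything falls off the work surface, if the arm or the gripper's body presses on something with over 40 N, if the wrist force passes 120 N, or if a joint passes its speed limit or range.

ROBOT

A 6-joint arm with a two-finger parallel gripper is mounted at the origin on the work surface. World frame = base frame: x ahead of the robot, y to its left, z up, the work surface at z = 0. Lengths are in m, angles in degrees, forces in N, time in s.
With the tool pointing down it reaches from about 0.4 to 0.825 m from the base axis. Payload 7 kg.
Tool frame: the origin (TCP) lies midway between the tips of the shut fingers; the grasp point (between the pads) lies r.grasp_offset behind it (r.grasp_offset is the distance from the TCP to the grasp point, in m); x points along the fingers, z is the direction in which the jaws open and shut, and the axes are right-handed (so a half turn about x gives the same grasp; the last joint's range is limited). The gripper opens to 88 mm and grips with 3 to 60 N. Pads are 19 mm wide; open, the fingers measure 130 mm over their backs; the gripper's body (78 mm by 193 mm) begins 47 mm behind the grasp point.
Start: joints at [83.715, 20.546, 0.682, 0, -70.136, -16.507], TCP at [0.261, 0.622, 0.227] pointing down, gripper open.
Joint ranges: [-176.03, 176.03], [-82.01, 121.73], [-58.28, 71.71], [-173.87, 95.51], [-174.79, -0.11], [-173.66, 173.66]. Speed limits (degrees/s): [136.94, 136.94, 172.46, 180, 180, 180].

INTERFACE

Orientations are given as [roll, pitch, yaw] about the fixed x, y, z axes, in that order (R = Rz(yaw) Ry(pitch) Rx(roll)).
In Python, from plant import readout, vision, close_job, r gives the robot as it stands.
- The arm moves only by the shell command python3 -m handwheel 'ROWS' [OPENING] [FORCE]. ROWS is JSON, a list that holds one entry, the list of rows, each a list of 4 numbers: the shift along the world's x, y, z in units of 40 mm (1.0 is 40 mm), then the turn about the world's z in units of 5 degrees (1.0 is 5 degrees). In form: [[[tx, ty, tz, roll], ...]]. A call has 1 to 8 rows; each row shifts and turns the pose as measured when the row begins; what a row does not reach is not made up. A row lasts 1/10 s, in which the tool goes at most 50 mm and 8.59 degrees, less where a joint would pass 70% of its speed; a pose out of reach is approached as far as the arm can. A call is refused whole if a number of a shift passes 1 or a number of a turn 1, either way. A call with a gripper value outside its range is refused whole. OPENING is the finger opening in mm, from 0 to 87.6, set as the call begins (- or left out, the last holds). The fingers move at their own pace and stop on an object; FORCE is the grip in N (left out, the last holds). Time passes only in rows, so rows that do not move let the fingers close. It gives the time, the measured TCP pose, the force and the opening at its end, in the units of the state.
- readout.get_state(): the state, without advancing time (a new reading comes with each control period).
- vision.capture(name): name is "side" or "top" or "wrist"; returns the picture (400x640x3 uint8, blue, green, red); there is no depth.
- vision.get_calibration(name): a dict with "intrinsics" (3x3 intrinsics, pixels), "pose" (4x4, takes a point from camera to world coordinates). Camera axes: x right, y up, looking along -z (the intrinsics and any distortion apply to the point x, -y, -z); pixel columns grow to the right and rows downward; lengths in m; the calibration is good to about 2 mm. The wrist camera is an equidistant fisheye: a pixel r from the principal point sees the ray r / f radians off the axis. A picture is of the moment at which its call begins: read the wrist's pose just before it. get_calibration takes no time and is no camera call; for the wrist camera it gives the pose at the moment of the call.
- close_job(): hands the job in, once; it reports no verdict.
The state is a dict: "time_s": time; "joints": joint angles; "qd": joint speeds; "joint_torque": joint torques, N m; "tcp_pos": TCP position; "eef_rot": TCP orientation; "contact_force": force on the tool from outside, world axes, zero at the start; "moment": the same for the moment, N m; "gripper_width": finger opening in m.
Only numpy, scipy, OpenCV 4.12 (cv2) and the standard library are available. Lean on these libraries where they do the work, as an engineer would, in place of code of your own. Each camera call takes 0.05 s, during which the arm holds its last target.

## Working session

There is one attempt and no reset: what is moved stays moved. The work goes in short steps, Python scripts to look and compute and a shell command to move; the robot and the scene stay as the last step left them, time stands still between calls to the robot, and variables do not carry over. Pictures are saved under pics/ and viewed, and the job is handed in when it is done.

```bash
ls; mkdir -p pics
python3 - <<'E'
from plant import readout, vision, r
import cv2
print(readout.get_state()); print(r.grasp_offset)
for n in ("side","top","wrist"):
    c=vision.get_calibration(n); print(n,c)
    cv2.imwrite(f"pics/{n}0.png",vision.capture(n))
E
```

```text
pics
{'time_s': 0.0, 'joints': array([ 8.37147358e+01,  2.05915939e+01,  6.35212932e-01, -1.99124935e-02,
       -7.01350129e+01, -1.65073584e+01]), 'qd': array([ 0.08211491, -0.06990829, -0.03095399,  0.11511184,  0.08250352,
        0.00213545]), 'joint_torque': array([ 8.32399819e-04, -5.82725751e+01,  2.93051648e+01,  6.99758291e+00,
        6.78404438e-03, -1.48048230e-04]), 'tcp_pos': array([0.26132651, 0.6218498 , 0.22563247]), 'eef_rot': array([   4.93375798,   89.90670821, -107.86564597]), 'contact_force': array([-0.5285087 , -0.27597017,  0.54903691]), 'moment': array([-0.01434662, -0.00461418, -0.01651579]), 'gripper_width': 0.08743730287276749}
0.0188
side {'intrinsics': array([[472.75448376,   0.        , 319.84583832],
       [  0.        , 472.75448376, 199.118107  ],
       [  0.        ,   0.        ,   1.        ]]), 'pose': array([[-0.99625703,  0.06083447, -0.06140928,  0.47897985],
       [-0.08637693, -0.72783324,  0.68029244,  0.68380311],
       [-0.00331049,  0.68305047,  0.73036367,  0.91141071],
       [ 0.        ,  0.        ,  0.        ,  1.        ]])}
[... 158 characters left out ...]
  1.        ]]), 'pose': array([[ 0.00262756,  0.98798877, -0.15450337,  0.39415348],
       [-0.99998796,  0.00323622,  0.00368807, -0.00655567],
       [ 0.00414378,  0.15449182,  0.98798538,  1.17972489],
       [ 0.        ,  0.        ,  0.        ,  1.        ]])}
wrist {'intrinsics': array([[309.70691629,   0.        , 317.99010055],
       [  0.        , 309.70691629, 200.57770924],
       [  0.        ,   0.        ,   1.        ]]), 'pose': array([[-0.38735495,  0.8800503 ,  0.27471369,  0.33715433],
       [-0.92192996, -0.3701264 , -0.11424362,  0.5898452 ],
       [ 0.00113866, -0.29751961,  0.95471503,  0.38354779],
       [ 0.        ,  0.        ,  0.        ,  1.        ]])}
```

View pics/side0.png

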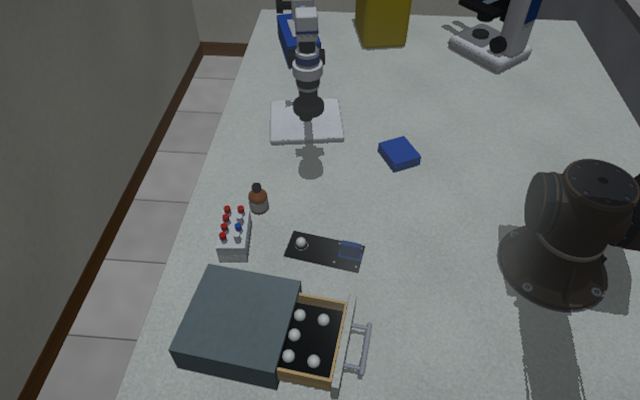

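View pics/top0.png

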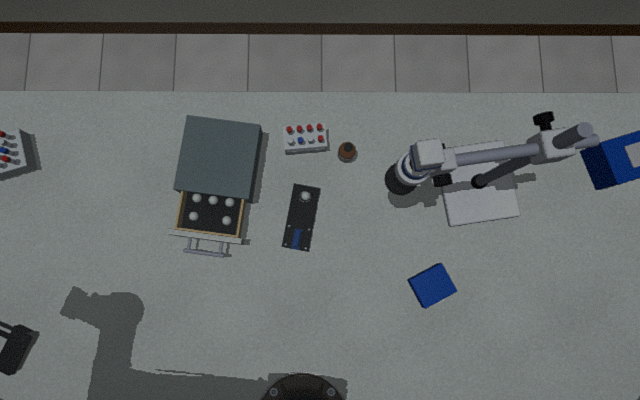

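View pics/wrist0.png

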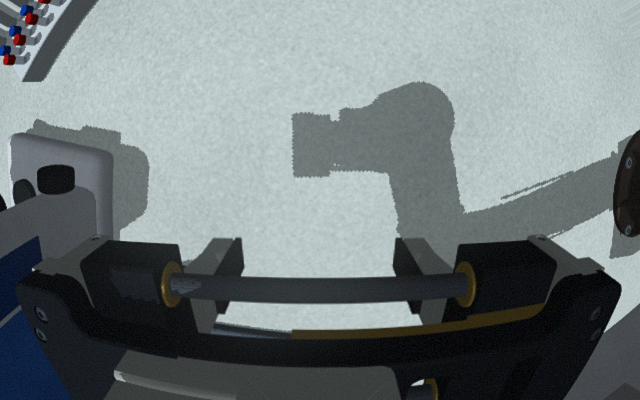

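```bash
cat > h.py <<'E'
import numpy as np, cv2
from plant import readout, vision, r
def ray(name,u,v,cal=None):
    c=cal or vision.get_calibration(name);K=c["intrinsics"];P=c["pose"]
    x=(u-K[0,2])/K[0,0]; y=(v-K[1,2])/K[1,1]
    if name=="wrist":
        t=np.hypot(x,y); d=np.array([x/t*np.sin(t),-y/t*np.sin(t),-np.cos(t)])
    else: d=np.array([x,-y,-1.])
    return P[:3,3],P[:3,:3]@(d/np.linalg.norm(d))
def plane(name,u,v,z,cal=None):
    o,d=ray(name,u,v,cal); return o+d*(z-o[2])/d[2]
def two(a,ua,b,ub):
    o1,d1=ray(a,*ua);o2,d2=ray(b,*ub)
    s=np.linalg.lstsq(np.c_[d1,-d2],o2-o1,rcond=None)[0]
    p,q=o1+s[0]*d1,o2+s[1]*d2
    return (p+q)/2,np.linalg.norm(p-q)
def proj(name,p):
    c=vision.get_calibration(name);K=c["intrinsics"];q=np.linalg.inv(c["pose"])@np.r_[p,1]
    return K[0,2]+K[0,0]*q[0]/-q[2],K[1,2]-K[1,1]*q[1]/-q[2]
E
python3 - <<'E'
import cv2,numpy as np
t=cv2.imread('pics/top0.png'); s=cv2.imread('pics/side0.png')
def crop(i,x,y,w,h,k,n): cv2.imwrite('pics/'+n,cv2.resize(i[y:y+h,x:x+w],None,fx=k,fy=k,interpolation=cv2.INTER_CUBIC))
crop(t,165,100,200,165,4,'c1.png'); crop(t,370,100,230,150,3.4,'c2.png')
crop(s,165,170,210,220,2.7,'c3.png'); crop(s,260,0,100,190,3.1,'c4.png')
E
```

```text
(no output)
```

View pics/c1.png

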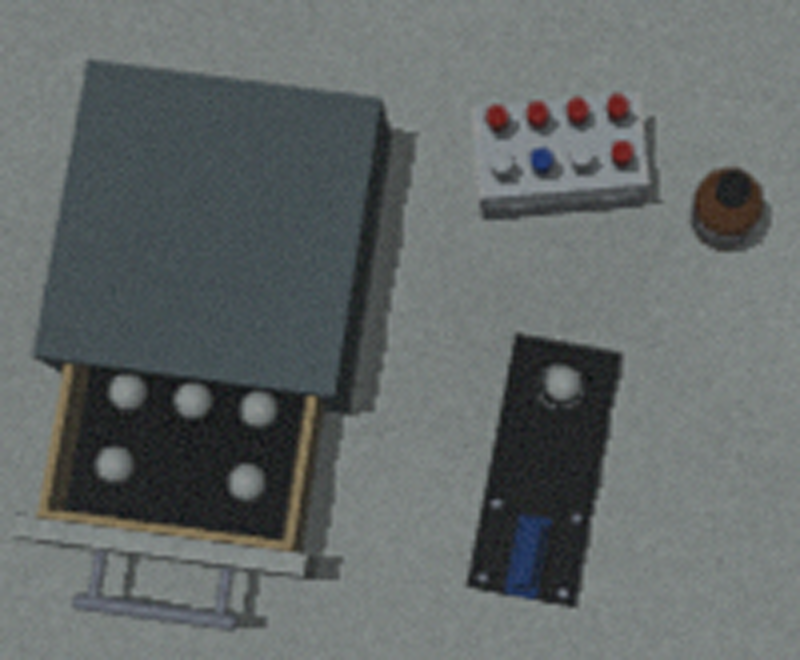

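View pics/c2.png

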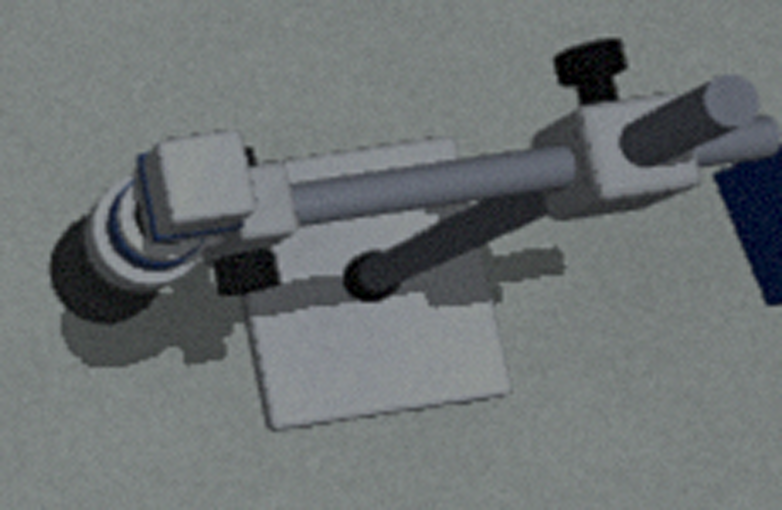

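View pics/c3.png

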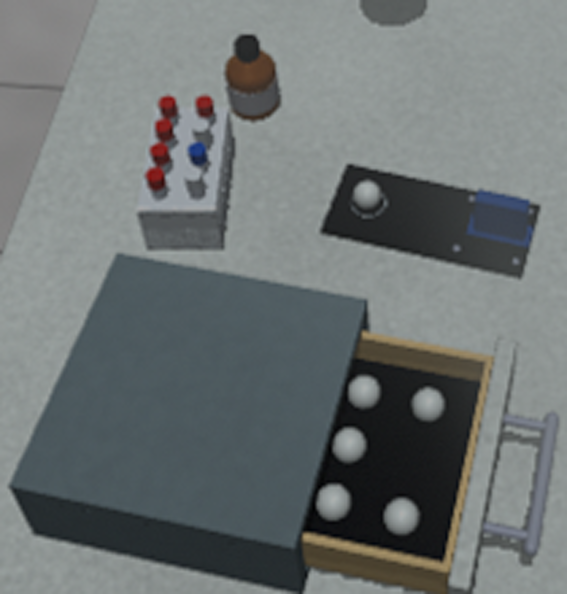

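View pics/c4.png

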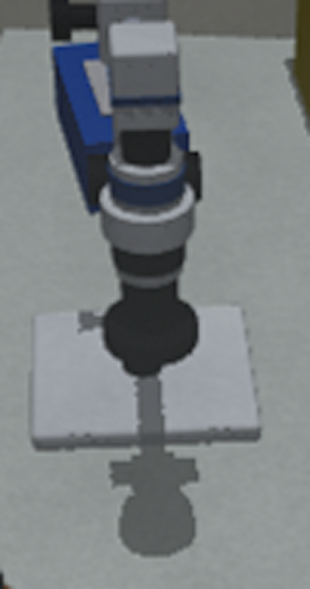

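```bash
cat > m.py <<'E'
from h import *
np.set_printoptions(precision=4,suppress=True)
T1=lambda u,v:((u+.5)/4-.5+165,(v+.5)/4-.5+100)
T2=lambda u,v:((u+.5)/3.4-.5+370,(v+.5)/3.4-.5+100)
S3=lambda u,v:((u+.5)/2.7-.5+165,(v+.5)/2.7-.5+170)
S4=lambda u,v:((u+.5)/3.1-.5+260,(v+.5)/3.1-.5)
print('handle top',*[plane('top',*T1(*p),.044)for p in((77,603),(236,622))])
print('handle side',*[plane('side',*S3(*p),.044)for p in((551,416),(532,550))])
c=np.array([plane('top',*T1(*p),.008)for p in((516,334),(622,353),(577,606),(468,587))])
print('tray',c,c.mean(0),np.linalg.norm(np.diff(c,axis=0),axis=1))
x=(c[0]+c[1]-c[2]-c[3]);print('yaw',np.degrees(np.arctan2(x[1],x[0])))
c=np.array([plane('side',*S3(*p),.008)for p in((348,164),(322,231),(522,276),(540,206))])
print('tray side',c,c.mean(0),np.linalg.norm(np.diff(c,axis=0),axis=1))
x=(c[0]+c[1]-c[2]-c[3]);print('yaw',np.degrees(np.arctan2(x[1],x[0])))
print('ball',plane('top',*T1(562,383),.0175),plane('side',*S3(367,195),.0175),two('top',T1(562,383),'side',S3(367,195)))
c=np.array([plane('top',*T1(*p),.08)for p in((87,60),(383,99),(335,397),(36,357))])
print('cab',c,np.linalg.norm(np.diff(c,axis=0),axis=1));x=(c[0]+c[1]-c[2]-c[3]);print('yaw',np.degrees(np.arctan2(x[1],x[0])))
c=np.array([plane('top',*T2(*p),.022)for p in((510,390),(275,426))])
print('base top',c,np.linalg.norm(c[0]-c[1]))
c=np.array([plane('side',*S4(*p),.022)for p in((34,314),(243,307),(260,432),(32,440))])
print('base side',c,c.mean(0),np.linalg.norm(np.diff(c,axis=0),axis=1))
print('lens ring',two('top',T2(107,265),'side',S4(151,325)),plane('top',*T2(107,267),.25),plane('side',*S4(151,325),.25))
print('box',plane('top',432,286,.034),'rack',plane('top',305,137,.084),'bottle',plane('top',*T1(733,188),.085))
E
python3 m.py
```

```text
handle top [0.4349 0.3126 0.044 ] [0.4227 0.2071 0.044 ]
handle side [0.424  0.2102 0.044 ] [0.4355 0.3133 0.044 ]
tray [[ 0.6241  0.0246  0.008 ]
 [ 0.6108 -0.0496  0.008 ]
 [ 0.4351 -0.0184  0.008 ]
 [ 0.4478  0.0561  0.008 ]] [0.5295 0.0032 0.008 ] [0.0753 0.1785 0.0756]
yaw -10.100008287825453
tray side [[ 0.6103 -0.047   0.008 ]
 [ 0.6236  0.0297  0.008 ]
 [ 0.4483  0.0621  0.008 ]
 [ 0.4347 -0.0136  0.008 ]] [0.5292 0.0078 0.008 ] [0.0779 0.1783 0.0769]
yaw -10.617680474372964
ball [ 0.5879 -0.0077  0.0175] [ 0.5878 -0.0057  0.0175] (array([ 0.5882, -0.0077,  0.0149]), np.float64(0.0001545706447398237))
cab [[0.7968 0.3128 0.08  ]
 [0.7703 0.1131 0.08  ]
 [0.5677 0.1405 0.08  ]
 [0.5936 0.3368 0.08  ]] [0.2014 0.2044 0.198 ]
yaw -7.220397740386716
base top [[ 0.5363 -0.5958  0.022 ]
 [ 0.5067 -0.4046  0.022 ]] 0.19343009495543284
base side [[ 0.7478 -0.5598  0.022 ]
 [ 0.5336 -0.5897  0.022 ]
 [ 0.5055 -0.39    0.022 ]
 [ 0.7181 -0.3607  0.022 ]] [ 0.6263 -0.4751  0.022 ] [0.2162 0.2017 0.2145]
lens ring (array([ 0.5868, -0.2185,  0.2615]), np.float64(0.0015229176298797102)) [ 0.5887 -0.2212  0.25  ] [ 0.5879 -0.2342  0.25  ]
box [ 0.3436 -0.3435  0.034 ] rack [ 0.7344 -0.0068  0.084 ] bottle [ 0.7081 -0.1207  0.085 ]
```

```bash
R='[0.1,-0.27,0,-1]'; python3 -m handwheel '[[[0.1,-0.27,0,-1],[0.1,-0.27,0,-1],[0.1,-0.27,0,-1],[0.1,-0.27,0,-1],[0.1,-0.27,0,-1],[0.1,-0.27,0,-1],[0.1,-0.27,0,-1],[0.1,-0.27,0,-1]]]' 0 20
python3 -m handwheel '[[[0.1,-0.27,0,-1],[0.1,-0.27,0,-1],[0.1,-0.27,0,-1],[0.1,-0.27,0,-1],[0.1,-0.27,0,-1],[0.1,-0.27,0,-1],[0.1,-0.27,0,-1],[0.1,-0.27,0,-1]]]'
```

```text
time_s: 0.95
tcp_pos: [0.2931, 0.5319, 0.2219]
eef_rot: [22.4, 89.6, -131.9]
contact_force: [-0.2, -1.2, 0.2]
gripper_width: 0.0287
time_s: 1.75
tcp_pos: [0.3254, 0.4402, 0.2198]
eef_rot: [35.5, 89.4, -160.5]
contact_force: [-0.2, 0.5, 0.7]
gripper_width: 0.0007
```

```bash
python3 -m handwheel '[[[0.09,-0.28,0,-1],[0.09,-0.28,0,-1],[0.09,-0.28,0,-1],[0.09,-0.28,0,-1],[0.09,-0.28,0,-1],[0.09,-0.28,0,-1],[0.09,-0.28,0,-1],[0.09,-0.28,0,-1]]]'
python3 -m handwheel '[[[0.09,-0.28,-0.3,-1],[0.09,-0.28,-0.3,-1],[0.09,-0.28,-0.3,-1],[0.09,-0.28,-0.3,-1],[0.09,-0.28,-0.3,-1],[0.09,-0.28,-0.3,-1],[0.09,-0.28,-0.3,-1],[0.09,-0.28,-0.3,-1]]]'
python3 - <<'E'
from h import *
s=readout.get_state();e=s['eef_rot'];print(s['tcp_pos'],e,e[2]-e[0]+90-360,s['joints'])
cv2.imwrite('pics/side1.png',vision.capture('side'));cv2.imwrite('pics/wrist1.png',vision.capture('wrist'))
E
```

```text
time_s: 2.55
tcp_pos: [0.3544, 0.3454, 0.2182]
eef_rot: [47.0, 89.2, 169.3]
contact_force: [0.0, 0.0, 0.3]
gripper_width: 0.0004
time_s: 3.35
tcp_pos: [0.3839, 0.2519, 0.1201]
eef_rot: [33.2, 89.2, 113.8]
contact_force: [-0.0, 1.1, 0.1]
gripper_width: 0.0004
[0.3839332  0.25185868 0.12014124] [ 33.21857947  89.23210761 113.77269445] -189.4458850162083 [  57.37378316    5.91964462  -33.9020065    -0.83792167  -49.75639548
 -156.28068778]
```

View pics/side1.png

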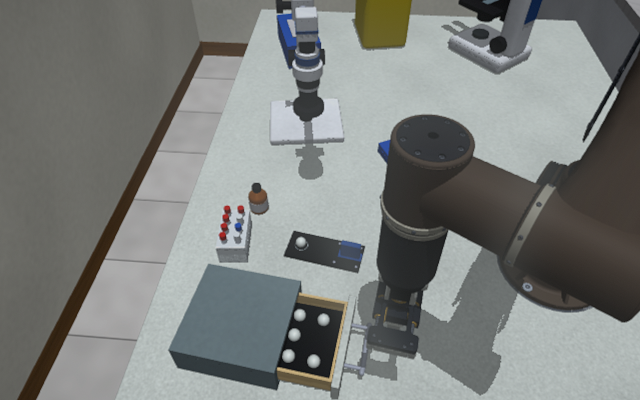

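View pics/wrist1.png

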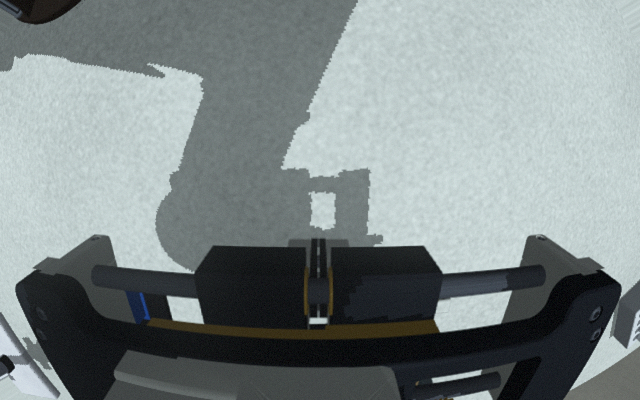

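```bash
python3 -m handwheel '[[[-0.03,0.06,-0.33,0.1],[0,0.06,-0.33,0.1],[0,0.06,-0.33,0.1],[0,0.06,-0.33,0.1],[0,0.06,-0.33,0],[0,0.06,-0.33,0],[0,0.05,-0.2,0],[0,0,0,0]]]'
python3 - <<'E'
from h import *
s=readout.get_state();e=s['eef_rot'];print(s['tcp_pos'],e,e[2]-e[0]+90-360,s['joints'])
cv2.imwrite('pics/side2.png',vision.capture('side')[150:400,150:450].repeat(2,0).repeat(2,1))
E
```

```text
time_s: 4.25
tcp_pos: [0.3838, 0.2724, 0.033]
eef_rot: [19.7, 89.2, 103.4]
contact_force: [-0.0, 0.2, 1.0]
gripper_width: 0.0005
[0.38382777 0.27243834 0.0329686 ] [ 19.72215189  89.15309667 103.42642031] -186.29573158480667 [  58.88891183   14.35141548  -38.32011054   -0.99327149  -36.72891365
 -154.39166294]
```

View pics/side2.png

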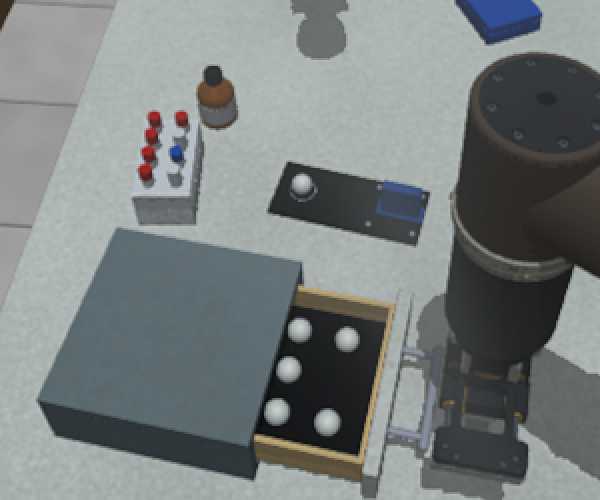

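```bash
python3 -m handwheel '[[[0.3,-0.045,0,0],[0.3,-0.045,0,0],[0.3,-0.045,0,0],[0.3,-0.045,0,0],[0.3,-0.045,0,0],[0.3,-0.045,0,0],[0.3,-0.045,0,0],[0.2,-0.03,0,0]]]'
python3 -m handwheel '[[[0.15,-0.02,0,0],[0.15,-0.02,0,0],[0.1,-0.015,0,0],[0.1,-0.015,0,0]]]'
python3 - <<'E'
from h import *
s=readout.get_state();e=s['eef_rot'];print(s['tcp_pos'],e,e[2]-e[0]+90-360,s['contact_force'])
cv2.imwrite('pics/side3.png',vision.capture('side')[150:400,150:450].repeat(2,0).repeat(2,1))
E
```

```text
time_s: 5.1
tcp_pos: [0.4847, 0.2585, 0.0358]
eef_rot: [9.4, 89.0, 93.2]
contact_force: [-3.0, 1.0, 0.5]
gripper_width: 0.0008
time_s: 5.5
tcp_pos: [0.5069, 0.255, 0.0356]
eef_rot: [10.5, 89.0, 94.2]
contact_force: [-0.5, 1.0, -0.2]
gripper_width: 0.0004
[0.50691488 0.2550296  0.03555336] [10.47178248 88.98166029 94.19397695] -186.27780553156424 [-0.49371645  0.98304715 -0.17735123]
```

View pics/side3.png

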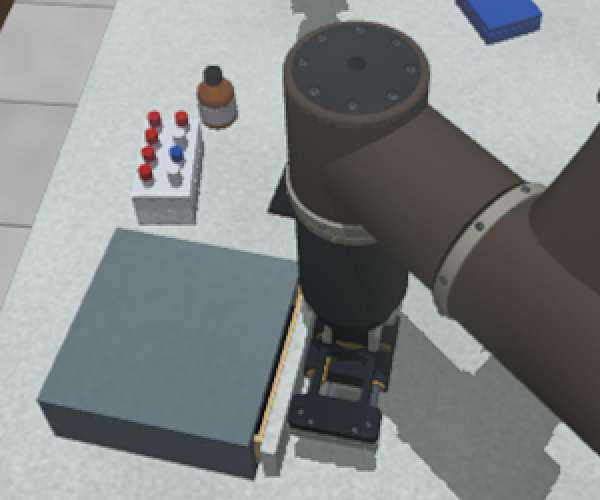

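```bash
python3 -m handwheel '[[[0.1,-0.013,0,0],[0.1,-0.013,0,0]]]'
python3 -m handwheel '[[[0.1,-0.013,0,0],[0.1,-0.013,0,0]]]'
```

```text
time_s: 5.75
tcp_pos: [0.5152, 0.2539, 0.0356]
eef_rot: [11.4, 89.0, 95.2]
contact_force: [-0.5, 1.3, 0.5]
gripper_width: 0.0004
time_s: 5.95
tcp_pos: [0.5158, 0.2535, 0.0353]
eef_rot: [44.1, 88.8, 127.7]
contact_force: [-29.7, 13.0, 20.3]
gripper_width: 0.0003
```

```bash
python3 -m handwheel '[[[-0.2,0.026,0,0],[-0.4,0.05,0,0],[-0.4,0.05,0,0],[-0.4,0,0.5,0],[-0.2,-0.3,0.7,-0.1],[0,-0.8,0.8,-0.2],[0,-0.8,0.8,-0.2],[0,-0.8,0.5,-0.2]]]' 60
python3 - <<'E'
from h import *
s=readout.get_state();e=s['eef_rot'];print(s['tcp_pos'],e,e[2]-e[0]+90-360,s['contact_force'])
cv2.imwrite('pics/side4.png',vision.capture('side')[150:400,150:450].repeat(2,0).repeat(2,1))
t=vision.capture('top');cv2.imwrite('pics/top4.png',t)
E
```

```text
time_s: 6.75
tcp_pos: [0.4424, 0.1488, 0.1678]
eef_rot: [61.6, 88.9, 142.1]
contact_force: [1.3, 0.5, -0.4]
gripper_width: 0.0573
[0.44236074 0.14875903 0.16779756] [ 61.64306205  88.86570983 142.05948418] -189.58357787425285 [ 1.25618824  0.45369672 -0.35381714]
```

View pics/side4.png

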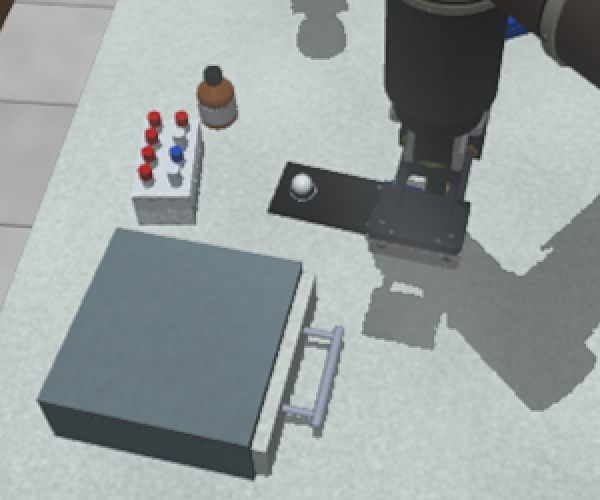

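View pics/top4.png

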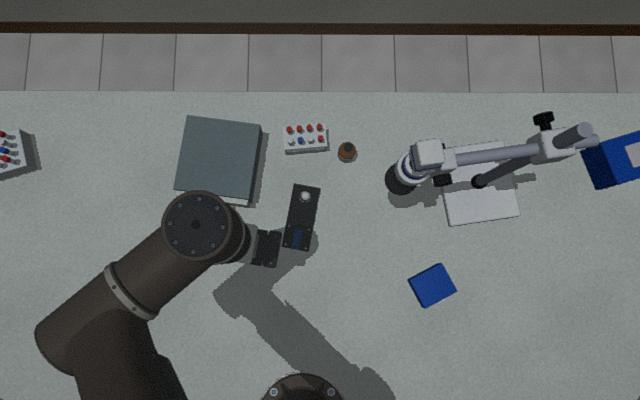

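```bash
python3 -m handwheel '[[[0.1,-0.55,0,-0.05],[0.1,-0.55,0,-0.05],[0.1,-0.55,0,-0.05],[0.1,-0.55,-0.2,0],[0.1,-0.55,-0.3,0],[0.1,-0.4,-0.3,0],[0,-0.1,0,0],[0,0,0,0]]]' 60
cat > st.py <<'E'
from h import *
from scipy.spatial.transform import Rotation as R
np.set_printoptions(precision=4,suppress=True)
s=readout.get_state();e=s['eef_rot'];M=R.from_euler('xyz',e,degrees=True).as_matrix()
print('t',s['time_s'],'tcp',s['tcp_pos'],'yaw',np.degrees(np.arctan2(M[1,2],M[0,2]))-90,'toolx',M[:,0],'grasp',s['tcp_pos']-r.grasp_offset*M[:,0],'w',s['gripper_width'],'F',s['contact_force'],'qd',abs(s['qd']).max())
E
python3 - <<'E'
exec(open('st.py').read())
c=vision.get_calibration('wrist');print(c['pose'])
cv2.imwrite('pics/wrist5.png',vision.capture('wrist'))
cv2.imwrite('pics/side5.png',vision.capture('side')[150:300,230:450].repeat(3,0).repeat(3,1))
E
```

```text
time_s: 7.65
tcp_pos: [0.4623, 0.0142, 0.1345]
eef_rot: [42.6, 89.0, 122.2]
contact_force: [1.1, -0.3, 0.5]
gripper_width: 0.0602
t 7.65 tcp [0.4623 0.0142 0.1345] yaw -10.40509471502638 toolx [-0.0097  0.0154 -0.9998] grasp [0.4625 0.0139 0.1533] w 0.06022292394831879 F [ 1.084  -0.2665  0.479 ] qd 1.1149175049369984
[[ 0.1805 -0.9418 -0.2837  0.3855]
 [ 0.9835  0.1768  0.0387  0.0254]
 [ 0.0137 -0.286   0.9581  0.2933]
 [ 0.      0.      0.      1.    ]]
```

View pics/wrist5.png

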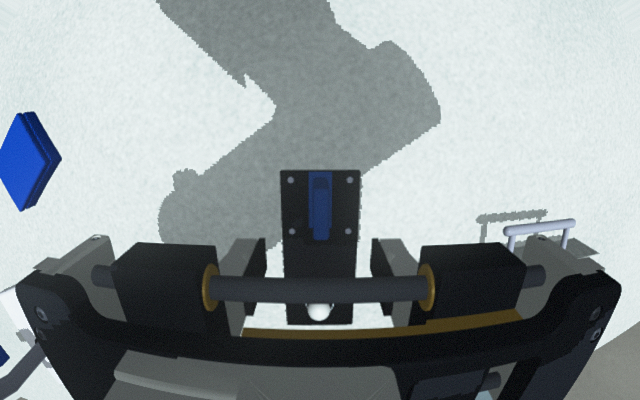

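View pics/side5.png

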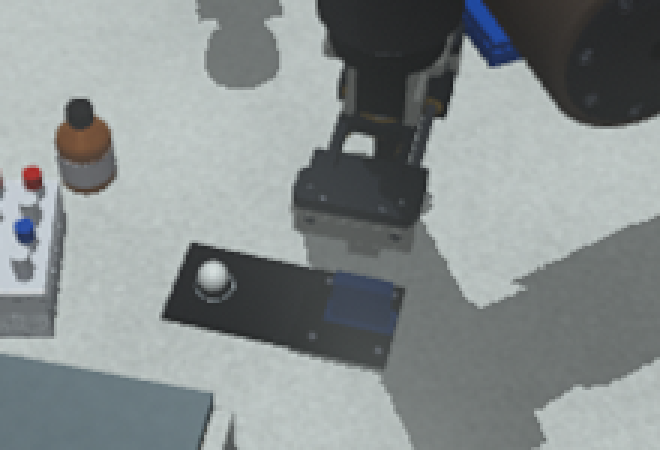

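Run:
```python
exec(open('st.py').read())
i=cv2.imread('pics/wrist5.png');cv2.imwrite('pics/w5c.png',cv2.resize(i[155:335,260:385],None,fx=4,fy=3.3,interpolation=cv2.INTER_CUBIC))
b=(i[:,:,0].astype(int)-i[:,:,2]>50);b[:,:290]=0;b[:,350:]=0;ys,xs=np.nonzero(b[150:260]);print(xs.min(),xs.max(),ys.min()+150,ys.max()+150)
for y in(180,190,210,230):
    q=np.nonzero(b[y])[0];print(y,q.min(),q.max(),plane('wrist',q.min()-.5,y,.054),plane('wrist',q.max()+.5,y,.054))
for p in((280.5,170),(360.5,170)): print(plane('wrist',*p,.008))
print('ball',plane('wrist',319,311,.0175))
```

```text
t 7.75 tcp [0.4626 0.0149 0.1348] yaw -10.356578418850063 toolx [-0.0092  0.0158 -0.9998] grasp [0.4627 0.0146 0.1536] w 0.059810475276373294 F [-0.6557  0.1574  0.7016] qd 0.7142120656114693
309 331 172 239
180 309 331 [0.4386 0.0121 0.054 ] [0.442  0.0301 0.054 ]
190 309 331 [0.4467 0.0106 0.054 ] [0.4501 0.0287 0.054 ]
210 310 328 [0.4634 0.0082 0.054 ] [0.4662 0.0235 0.054 ]
230 314 327 [0.4813 0.0082 0.054 ] [0.4834 0.0197 0.054 ]
[ 0.4344 -0.0146  0.008 ]
[0.4481 0.0596 0.008 ]
ball [ 0.5918 -0.0065  0.0175]
```

View pics/w5c.png

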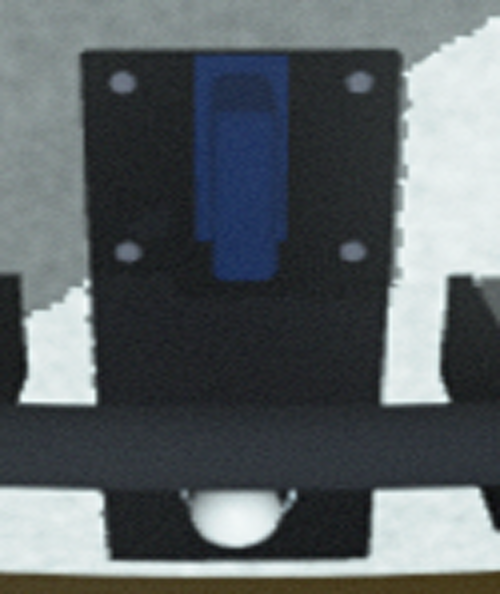

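```bash
python3 -m handwheel '[[[0.03,0.01,-0.35,0],[0.03,0.01,-0.35,0],[0.03,0.01,-0.35,0],[0.03,0.01,-0.35,0],[0.03,0.01,-0.35,0],[0,0,-0.35,0],[0,0,-0.25,0],[0,0,-0.1,0]]]' 40
python3 st.py
```

```text
time_s: 8.55
tcp_pos: [0.4724, 0.0253, 0.0387]
eef_rot: [2.0, 88.8, 82.2]
contact_force: [-0.6, -0.6, -0.3]
gripper_width: 0.0402
t 8.55 tcp [0.4724 0.0253 0.0387] yaw -9.829103392063104 toolx [ 0.0028  0.0203 -0.9998] grasp [0.4723 0.0249 0.0575] w 0.04015604536964413 F [-0.561  -0.6083 -0.2735] qd 5.942152077770285
```

```bash
python3 -m handwheel '[[[-0.06,-0.12,0,-0.1],[-0.04,-0.1,-0.1,-0.05],[0,-0.04,-0.1,0],[0,0,-0.1,0],[0,0,-0.1,0],[0,0,0,0]]]' 40
python3 st.py
```

```text
time_s: 9.15
tcp_pos: [0.469, 0.0147, 0.023]
eef_rot: [-4.5, 88.7, 74.9]
contact_force: [-0.5, 0.4, 0.7]
gripper_width: 0.0399
t 9.15 tcp [0.469  0.0147 0.023 ] yaw -10.608483864438242 toolx [ 0.0057  0.0212 -0.9998] grasp [0.4689 0.0143 0.0418] w 0.03994512270919384 F [-0.4899  0.3667  0.7427] qd 0.3499641518262727
```

```bash
python3 -m handwheel '[[[0,0.05,-0.12,0],[0,0,-0.08,0]]]' 40
python3 st.py
```

```text
time_s: 9.35
tcp_pos: [0.4694, 0.017, 0.0148]
eef_rot: [-6.5, 88.7, 72.9]
contact_force: [-1.2, -0.4, -0.2]
gripper_width: 0.0402
t 9.35 tcp [0.4694 0.017  0.0148] yaw -10.616446451116957 toolx [ 0.0066  0.0215 -0.9997] grasp [0.4693 0.0166 0.0336] w 0.04017369064280638 F [-1.1833 -0.4488 -0.2094] qd 4.900304180040362
```

```bash
python3 -m handwheel '[[[0,0,0,0],[0,0,0,0],[0,0,0,0]]]' 18 10
python3 -m handwheel '[[[0,0,0,0],[0,0,0,0],[0,0,0,0]]]' 0 10
python3 -m handwheel '[[[0,0,0,0],[0,0,0,0]]]' 0 60
python3 - <<'E'
exec(open('st.py').read())
cv2.imwrite('pics/side6.png',vision.capture('side')[150:300,230:450].repeat(3,0).repeat(3,1))
E
```

```text
time_s: 9.65
tcp_pos: [0.4692, 0.0171, 0.0142]
eef_rot: [-4.2, 88.8, 75.2]
contact_force: [-0.1, 0.7, 0.0]
gripper_width: 0.0217
time_s: 9.95
tcp_pos: [0.4692, 0.0167, 0.0147]
eef_rot: [-4.5, 88.8, 74.9]
contact_force: [0.5, -1.8, 2.8]
gripper_width: 0.0141
time_s: 10.15
tcp_pos: [0.4691, 0.0165, 0.0149]
eef_rot: [-5.1, 88.8, 74.4]
contact_force: [0.3, -0.9, 0.8]
gripper_width: 0.0141
t 10.15 tcp [0.4691 0.0165 0.0149] yaw -10.585206549720695 toolx [ 0.0057  0.0205 -0.9998] grasp [0.469  0.0162 0.0337] w 0.014128378308306993 F [ 0.265  -0.9143  0.7707] qd 0.10517349470871652
```

View pics/side6.png

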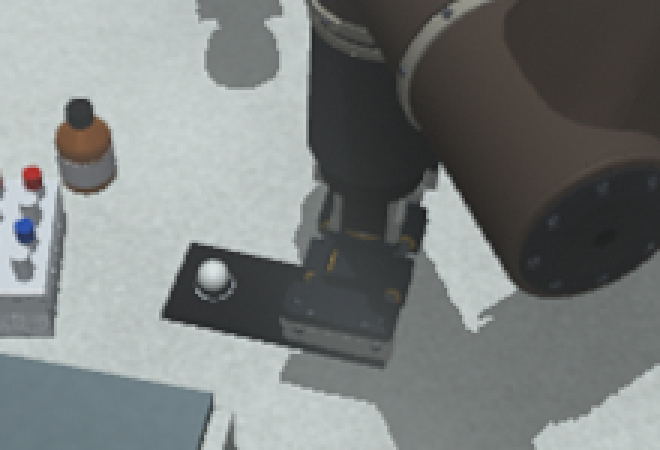

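```bash
python3 -m handwheel '[[[0,0,0.08,0],[0,0,0.15,0],[0,0,0.25,0],[0,0,0.3,0],[0,0,0.3,0],[0,0,0.3,0],[0,0,0.3,0],[0,0,0.2,0]]]'
python3 - <<'E'
exec(open('st.py').read())
cv2.imwrite('pics/side7.png',vision.capture('side')[100:300,230:450].repeat(3,0).repeat(3,1))
from scipy.optimize import least_squares
for n,roi in(('top',(380,150,425,200)),('side',(280,80,335,135))):
    g=cv2.imread(f'pics/{n}0.png').max(2); x0,y0,x1,y1=roi
    m=(g[y0:y1,x0:x1]<55).astype(np.uint8)
    print(n);print('\n'.join(f'{y+y0} '+''.join('#' if k else '.' for k in row) for y,row in enumerate(m)))
E
```

```text
time_s: 11.0
tcp_pos: [0.4674, 0.0166, 0.0951]
eef_rot: [1.4, 88.8, 80.7]
contact_force: [-0.1, -0.7, -1.6]
gripper_width: 0.0136
t 11.0 tcp [0.4674 0.0166 0.0951] yaw -10.629283177764066 toolx [ 0.0034  0.0208 -0.9998] grasp [0.4673 0.0162 0.1139] w 0.013588566382367455 F [-0.0553 -0.7332 -1.571 ] qd 12.713586251240418
top
150 ...............................#.............
151 ...............................#.............
152 .............................................
153 ...............................#.............
154 ................................#............
155 ................................#............
156 ................................#............
157 ................................#............
158 ................................#............
159 .................................#...........
160 ..............................#.#............
161 .......................#......##.............
162 ..............................##.#...........
163 ......................#.......##.............
164 ..............##......#.......##..#..........
165 .............###....
[... 4310 characters left out ...]
........................................
124 .......................................................
125 .......................................................
126 .......................................................
127 .......................................................
128 .......................................................
129 .......................................................
130 .......................................................
131 .......................................................
132 .......................................................
133 .......................................................
134 .......................................................
```

View pics/side7.png

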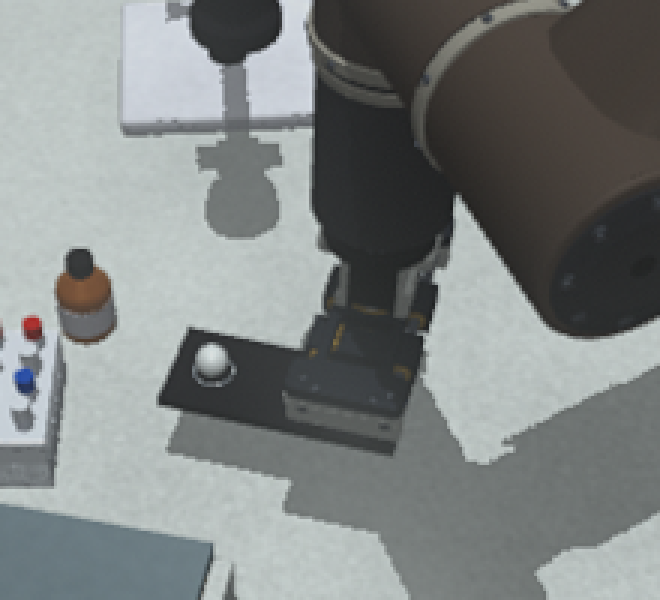

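Run:
```python
exec(open('st.py').read())
print(plane('top',401,178.7,.25),plane('side',308.6,108.3,.25),two('top',(401,178.7),'side',(308.6,108.3)))
for n in('top','side'):
  im=vision.capture(n); i=im.astype(int)
  hsv=cv2.cvtColor(im,cv2.COLOR_BGR2HSV)
  m=((im.min(2)>95)).astype(np.uint8)
  if n=='side': cv2.imwrite('pics/s8.png',cv2.resize(im[200:260,275:375],None,fx=7,fy=7,interpolation=cv2.INTER_CUBIC))
  else: cv2.imwrite('pics/t8.png',cv2.resize(im[170:270,250:350],None,fx=6,fy=6,interpolation=cv2.INTER_CUBIC))
```

```text
t 11.05 tcp [0.4681 0.0168 0.0962] yaw -10.614489162818202 toolx [ 0.005   0.0212 -0.9998] grasp [0.468  0.0164 0.115 ] w 0.013652588647743363 F [ 0.5684 -0.0565 -0.7249] qd 3.154829375673135
[ 0.5875 -0.2209  0.25  ] [ 0.5858 -0.2194  0.25  ] (array([ 0.5868, -0.2211,  0.249 ]), np.float64(0.0016410847097906496))
```

View pics/s8.png

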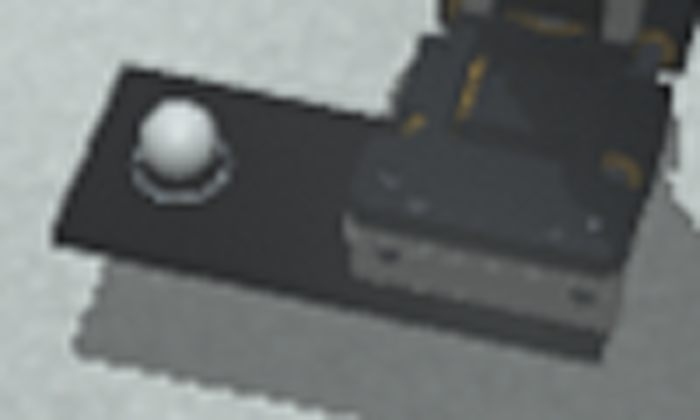

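View pics/t8.png

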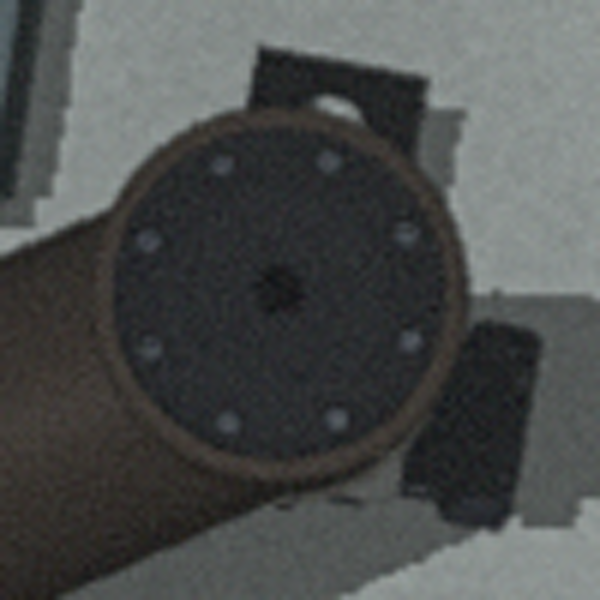

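Run:
```python
exec(open('st.py').read())
print('ball',plane('side',300,219.6,.0985))
for z in(.3,.4,.5,.55,.6,.65): 
  a=plane('top',297.5,218.3,z);b=plane('top',327,218.3,z);print(a,abs(a-b)[1])
```

```text
t 11.15 tcp [0.4674 0.0167 0.0943] yaw -10.636208407989315 toolx [ 0.0035  0.021  -0.9998] grasp [0.4673 0.0163 0.1131] w 0.013766788835851189 F [ 0.0872 -0.5173 -2.8607] qd 1.276828929613842
ball [ 0.5866 -0.0064  0.0985]
[0.4925 0.0082 0.3   ] 0.06122512178004363
[0.4813 0.0066 0.4   ] 0.05426554580172538
[0.4701 0.0049 0.5   ] 0.047305969823407124
[0.4646 0.004  0.55  ] 0.04382618183424798
[0.459  0.0032 0.6   ] 0.040346393845088854
[0.4534 0.0024 0.65  ] 0.03686660585592973
```

```bash
python3 -m handwheel '[[[0,-0.06,0.1,0],[0,-0.12,0.15,0],[0,-0.18,0.2,0],[0,-0.24,0.2,0],[0,-0.28,0.2,0],[0,-0.28,0.2,0],[0,-0.28,0.15,0],[0,-0.28,0.1,0]]]'
python3 st.py
```

```text
time_s: 11.95
tcp_pos: [0.4657, -0.0582, 0.149]
eef_rot: [11.2, 88.9, 90.6]
contact_force: [0.6, -0.2, -2.5]
gripper_width: 0.0135
t 11.95 tcp [ 0.4657 -0.0582  0.149 ] yaw -10.600391684650987 toolx [-0.0002  0.0194 -0.9998] grasp [ 0.4657 -0.0585  0.1678] w 0.013475766585725246 F [ 0.6153 -0.2042 -2.484 ] qd 15.724308640940478
```

```bash
python3 -m handwheel '[[[0.01,-0.28,0,0],[0.01,-0.28,0,0],[0.01,-0.28,0,0],[0.01,-0.28,0,0],[0.01,-0.28,0,0],[0.01,-0.28,0,0],[0,-0.22,0,0],[0,-0.16,0,0]]]'
python3 - <<'E'
exec(open('st.py').read())
cv2.imwrite('pics/side9.png',vision.capture('side'))
E
```

```text
time_s: 12.75
tcp_pos: [0.4675, -0.1492, 0.1483]
eef_rot: [16.2, 88.9, 95.5]
contact_force: [0.9, -0.9, -1.7]
gripper_width: 0.0138
t 12.75 tcp [ 0.4675 -0.1492  0.1483] yaw -10.70613256174542 toolx [-0.0019  0.0195 -0.9998] grasp [ 0.4676 -0.1496  0.1671] w 0.013810139318585145 F [ 0.9012 -0.8942 -1.6578] qd 8.985794042389305
```

View pics/side9.png

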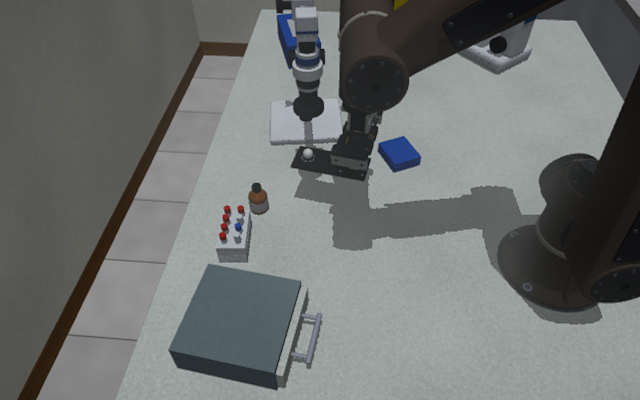

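```bash
python3 -m handwheel '[[[0,-0.2,0,0],[0,-0.24,0,0],[0,-0.24,0,0],[0,-0.2,0,0],[0,-0.15,0,0],[0,-0.1,0,0],[0,-0.05,0,0],[0,0,0,0]]]'
python3 - <<'E'
exec(open('st.py').read())
im=vision.capture('side');cv2.imwrite('pics/s10.png',cv2.resize(im[50:200,240:400],None,fx=4,fy=4,interpolation=cv2.INTER_CUBIC))
im=vision.capture('top');cv2.imwrite('pics/t10.png',im)
E
```

```text
time_s: 13.6
tcp_pos: [0.4675, -0.2011, 0.1482]
eef_rot: [16.6, 88.9, 95.9]
contact_force: [0.3, 0.1, -1.8]
gripper_width: 0.0136
t 13.6 tcp [ 0.4675 -0.2011  0.1482] yaw -10.712407851572081 toolx [-0.002   0.0194 -0.9998] grasp [ 0.4675 -0.2015  0.167 ] w 0.013571767529201683 F [ 0.3461  0.123  -1.7853] qd 0.15495969621965608
```

View pics/s10.png

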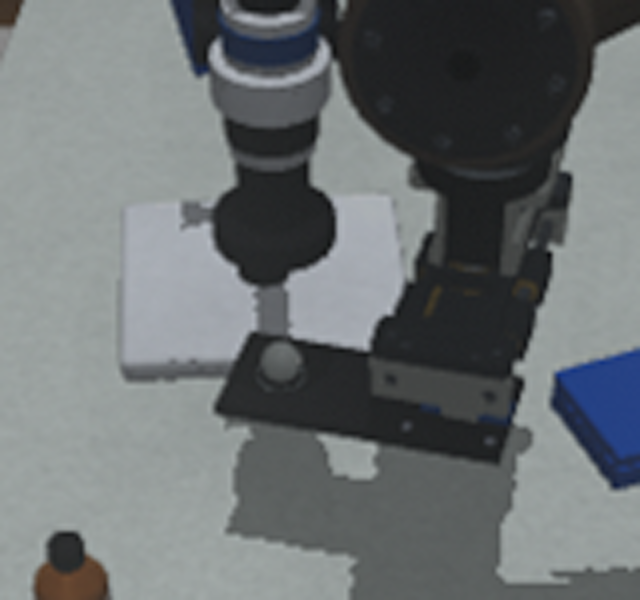

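View pics/t10.png

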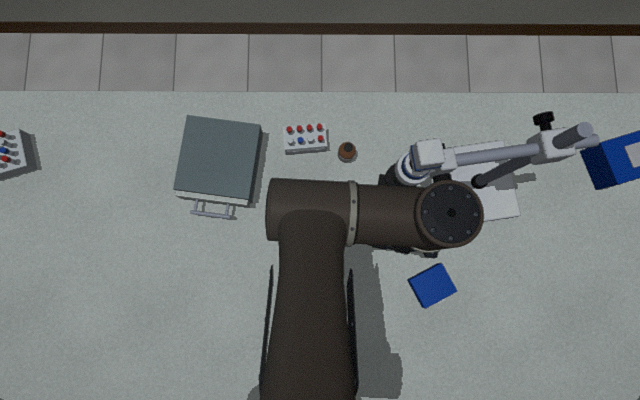

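Run:
```python
exec(open('st.py').read())
im=cv2.imread('pics/s10.png').max(2)
m=(im[330:395,245:315]>95).astype(np.uint8)
c=max(cv2.findContours(m,0,2)[0],key=cv2.contourArea);(u,v),rad=cv2.minEnclosingCircle(c);print(u+245,v+330,rad)
for uu,vv in((u+245,v+330),(281,362)): print(plane('side',(uu+.5)/4-.5+240,(vv+.5)/4-.5+50,.1505))
# tray far corners on top plane
for z in (.141,):
  P=[plane('side',(a+.5)/4-.5+240,(b+.5)/4-.5+50,z) for a,b in((250,333),(216,410),(500,462))];print(P,[np.linalg.norm(P[i]-P[i+1]) for i in(0,1)])
```

```text
t 13.7 tcp [ 0.4675 -0.2008  0.1482] yaw -10.695268815814188 toolx [-0.002   0.0194 -0.9998] grasp [ 0.4676 -0.2012  0.167 ] w 0.013537629489163467 F [ 0.2693  0.4207 -1.6818] qd 0.4351108627156878
282.5 357.5 15.890348434448242
[ 0.5847 -0.2281  0.1505]
[ 0.5852 -0.2237  0.1505]
[array([ 0.6092, -0.2621,  0.141 ]), array([ 0.6217, -0.1861,  0.141 ]), array([ 0.4467, -0.1536,  0.141 ])] [np.float64(0.07694071475500544), np.float64(0.17805890443424682)]
```

```bash
python3 -m handwheel '[[[0.01,0.04,0,0],[0.01,0.04,0,0],[0,0,0,0],[0,0,0,0],[0,0,0,0]]]'
python3 - <<'E'
exec(open('st.py').read())
im=vision.capture('side');cv2.imwrite('pics/s11.png',cv2.resize(im[90:175,270:380],None,fx=7,fy=7,interpolation=cv2.INTER_CUBIC))
E
```

```text
time_s: 14.2
tcp_pos: [0.4686, -0.1964, 0.1484]
eef_rot: [15.4, 88.9, 94.8]
contact_force: [0.3, -0.5, -2.3]
gripper_width: 0.0137
t 14.2 tcp [ 0.4686 -0.1964  0.1484] yaw -10.610813144373282 toolx [-0.0016  0.0195 -0.9998] grasp [ 0.4686 -0.1967  0.1672] w 0.013684858144709473 F [ 0.2947 -0.474  -2.347 ] qd 0.09784867646696051
```

View pics/s11.png

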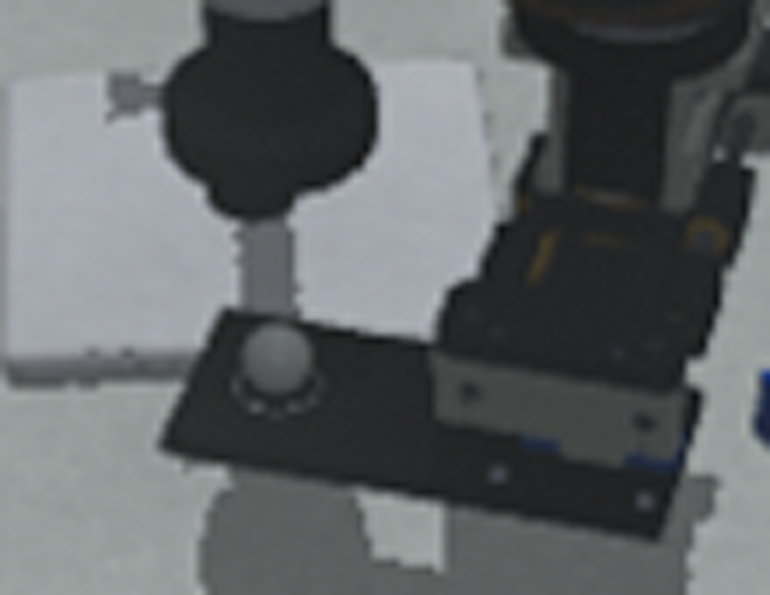

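Run:
```python
exec(open('st.py').read())
print(plane('side',309.2,140.7,.1507), proj('side',[.5868,-.2205,.15]),proj('side',[.5858,-.2194,.15]))
```

```text
t 14.25 tcp [ 0.4686 -0.1964  0.1484] yaw -10.611330688336523 toolx [-0.0016  0.0195 -0.9998] grasp [ 0.4686 -0.1968  0.1672] w 0.013711479820473493 F [ 0.2987 -0.4188 -2.6527] qd 0.14605758654243117
[ 0.5866 -0.2211  0.1507] (np.float64(309.0957407629166), np.float64(141.05956005479436)) (np.float64(309.45030588880576), np.float64(141.36560063323415))
```

```bash
python3 -c "
from plant import close_job
print(close_job())"
```

```text
the job is handed in; nothing more can be done
None
```

The drawer is shut, and I handed the job in with the tray held level and still under the lens, the ball in its pocket. The whole job took about 14.3 s of the 59 s.

- **Drawer:** I pushed it by the handle until it met the stop at about 30 N. The pictures afterwards show the front closed against the cabinet.
- **Tray:** I gripped the blue block at 60 N, with the fingers closed on about 14 mm. I then lifted the tray and carried it to the microscope. The wrist camera faced away from the microscope, and nothing in the force readings or pictures showed contact with it.
- **Position at hand-in:** the side view puts the ball at (0.587, -0.221). Two camera views put the lens at (0.587, -0.221), so the ball is within about 2 mm of centre. Estimating the ball from the arm's position instead gives y of about -0.219, which agrees to 2 mm. Ball height is about 0.151 m, so it sits about 10 cm below the lens. The arm was still.
- **Level:** the tool leans about 1.1°, nearly the same lean as when it gripped the tray flat on the bench. The lean changed by about 0.4° during the carry. I could not measure the tray's own tilt any more finely in the pictures.
- **Other items:** in the last pictures the tube rack, bottle and slide box looked unmoved; I did not measure them again.

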